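Release the blue bin from the gravity roller lane

ROBOT

A 6-joint arm with a two-finger parallel gripper is mounted at the origin on the work surface. World frame = base frame: x ahead of the robot, y to its left, z up, the work surface at z = 0. Lengths are in m, angles in rad, forces in N, time in s.
With the tool pointing down it reaches from about 0.35 to 0.775 m from the base axis. Payload 7.3 kg.
Tool frame: the origin (TCP) lies at the very end of the fingers, on their centre line; the grasp point (between the pads) lies 19 mm behind it (robot.tcp_to_grasp is the distance from the TCP to the grasp point, in m); z points along the fingers, y is the direction in which the jaws open and shut (so a half turn about z gives the same grasp; the last joint's range is limited). The gripper opens to 92 mm and grips with 3 to 60 N. Pads are 19 mm wide; open, the fingers measure 130 mm over their backs; the gripper's body (75 mm by 190 mm) begins 47 mm behind the grasp point.
Start: joints at [1.199, 0.342, 1.524, -0, 1.275, -0.146], TCP at [0.118, 0.512, 0.227] pointing down, gripper open.
Joint ranges: [-2.53, 2.53], [-0.77, 2.02], [0.04, 2.7], [-1, 4.14], [0.28, 2.66], [-3.11, 3.11]. Speed limits (rad/s): [2.57, 2.57, 3.14, 3.14, 3.14, 3.14].

INTERFACE

Orientations are given as [roll, pitch, yaw] about the fixed x, y, z axes, in that order (R = Rz(yaw) Ry(pitch) Rx(roll)).
In Python, from cell import robot gives the robot as it stands.
- The arm moves only by the tool arm_command, never from a script. Its argument "motion" is a list that holds one entry, the list of rows, each a list of 7 numbers: the turn, a rotation vector about the tool's x, y, z in units of 90 degrees (1.0 is 90 degrees), then the shift along the tool's x, y, z in units of 30 cm (1.0 is 30 cm), then the opening, from -1 (shut) to 1 (fully open). In form: [[[wx, wy, wz, tx, ty, tz, grip], ...]]. A call has 1 to 8 rows; each row is the pose to reach, as a shift and turn from the pose commanded when the call began, along the tool's axes at that moment; what a row does not reach only later rows make up. A row lasts 1/10 s, in which the tool goes at most 50 mm and 8.59 degrees, less where a joint would pass 70% of its speed; a pose out of reach is approached as far as the arm can. A call with a number of a shift or a turn outside -1 to 1 is refused whole. A call with a gripper value outside its range is refused whole. The fingers move at their own pace and stop on an object; "grip_force" is the grip in N (left out, the last holds). Time passes only in rows, so rows that repeat a pose let the fingers close. It gives the time, the measured TCP pose, the force and the opening at its end, in the units of the state.
- robot.observe(): the state, without advancing time (a new reading comes with each control period).
- robot.read_camera(name): name is "scene" or "top"; returns a dict with "image" (384x512x3 uint8, red, green, blue), "z_map" (384x512 float32, m along the optical axis (not along the pixel's ray), 0 where there is no reading), "fov_y" (degrees; the focal length in pixels is half the picture's height over the tangent of half this angle, whatever the lens; pixels are square), "cx", "cy" (the principal point, pixels), "cam_to_world" (4x4, takes a point from camera to world coordinates). Camera axes: x right, y down, z forward; pixel columns grow to the right and rows downward; lengths in m; the calibration is good to about 2 mm. A picture is of the moment at which its call begins.
- robot.hand_in(): hands the job in, once; it reports no verdict.
The state is a dict: "time": time; "qpos": joint angles; "qvel": joint speeds; "joint_efforts": joint torques, N m; "tool_pos": TCP position; "tool_rot": TCP orientation; "contact_force": force on the tool from outside, world axes, zero at the start; "torque": the same for the moment, N m; "opening": finger opening in m.
Only numpy, scipy, OpenCV 4.12 (cv2) and the standard library are available. Lean on these libraries where they do the work, as an engineer would, in place of code of your own. Each camera call takes 0.05 s, during which the arm holds its last target.

TASK

The blue bin of pipe fittings is waiting behind a gate in one of the two roller lanes of the bench-top flow rack. Press that lane's red paddle down with the fingertips to lift the gate, and keep it down until the bin has rolled forward to rest against the end stop, then let the paddle up so that the gate drops shut behind the bin. Do not touch the bin or the carton, leave the other lane's gate shut, and do not disturb the things standing around.

Things in the scene. Friction and masses are not known exactly. Their poses are not given: they have to be found in the camera images.
- rack: fixed two-lane gravity roller rack sloping down 8 degrees to the robot. Origin: on the table under its middle; +x up the lanes, away from the robot; +y the left lane's side. Lanes: centres y +63 and -63 mm, 112 wide, rollers x -220 to +225, tops 75 mm high at the front, 137 at the rear. End stop: plate across the front, inner face at x -205. 310 mm wide; highest 190 mm, 235 with a gate lifted.
- rocker_left (a joint): rocking lever of the left lane, on a pin outside the left outer rail. Value in rad: 0 = gate down and shut; grows as its red paddle is pressed; from about 0.30 (paddle 31 mm down) the gate clears a waiting load; 0.52 (53 mm down) = hard stop, gate fully lifted. Pressing takes about 4 to 5 N; let go, it falls shut by its own weight.
- paddle_left (a point): centre of the top face of the red press paddle (52 by 46 mm) at the robot-side end of the left lever; at rest at rack x -275, y +148 mm, height 166 mm. Fully pressed it has sunk 53 mm, straight down to within 3 mm, and tilted 0.52 rad, robot-side edge lower. Free space beneath.
- gate_left (a point): middle of the lower edge of the yellow gate plate (96 mm wide, 56 high, 5 thick) that hangs across the left lane from the other end of the same lever; shut: at rack x -65, y +63 mm, height 122 mm, 25 mm above the rollers; it rises about 33 mm at lever value 0.30 and 57 mm at full press.
- rocker_right (a joint): rocking lever of the right lane, on a pin outside the right outer rail. Value in rad: 0 = gate down and shut; grows as its red paddle is pressed; from about 0.30 (paddle 31 mm down) the gate clears a waiting load; 0.52 (53 mm down) = hard stop, gate fully lifted. Pressing takes about 4 to 5 N; let go, it falls shut by its own weight.
- paddle_right (a point): centre of the top face of the red press paddle (52 by 46 mm) at the robot-side end of the right lever; at rest at rack x -275, y -148 mm, height 166 mm. Fully pressed it has sunk 53 mm, straight down to within 3 mm, and tilted 0.52 rad, robot-side edge lower. Free space beneath.
- gate_right (a point): middle of the lower edge of the yellow gate plate (96 mm wide, 56 high, 5 thick) that hangs across the right lane from the other end of the same lever; shut: at rack x -65, y -63 mm, height 122 mm, 25 mm above the rollers; it rises about 33 mm at lever value 0.30 and 57 mm at full press.
- blue_bin: loose open blue plastic bin of brass and steel fittings, 120 mm along the lane, 100 wide, 55 high, about 0.5 kg, on the rollers of either lane, its front at the shut gate. Origin: centre of its underside, at rack x +1 mm while waiting, -146 mm when it rests against the end stop. It rolls there by itself, in about 1 to 2 s, once its gate is lifted.
- carton: loose closed brown cardboard carton, 120 by 100 by 55 mm, about 0.5 kg, waiting at the gate of the other lane. Origin: centre of its underside. It must stay there.
- tape_roll: bystander: loose roll of brown packing tape lying flat between the two paddles, 100 mm across, 48 high. Origin: centre of its underside.
- spray_can: bystander: loose standing blue spray can with a white cap and band, 54 mm across, 150 high, outside the left lever. Origin: centre of its underside.
- small_box: bystander: loose small cardboard box, 85 by 60 by 50 mm, outside the right lever. Origin: centre of its underside.
- bearing: bystander: loose steel bearing ring lying flat, 62 mm across, 18 high, on the table's left. Origin: centre of its underside.
- mug: bystander: loose white mug, 80 mm across, 90 high, on the table's left. Origin: centre of its underside.
- screwdriver: bystander: loose screwdriver with an orange handle, lying on the table's right. Origin: underside, at the middle of its length.
- jar: bystander: loose grey jar with a black lid, 70 mm across, 85 high, on the table's right. Origin: centre of its underside.
Not all that is in view belongs to the job. Leave any turquoise look-alike of the carton alone.

How it is judged:
On the way, in this order (a step that is already met when the one before it is completed fails the run):
1. the paddle of the blue bin's lane is pressed down, its gate lifted (((y of blue_bin in the frame of rack above 0 m and value of joint rocker_left above 0.22 rad) or (y of blue_bin in the frame of rack below 0 m and value of joint rocker_right above 0.22 rad))), for 0.2 s.
2. the blue bin has rolled to the end stop with the paddle still held down (x of blue_bin in the frame of rack between -0.165 and -0.136 m and ((y of blue_bin in the frame of rack above 0 m and value of joint rocker_left above 0.2 rad) or (y of blue_bin in the frame of rack below 0 m and value of joint rocker_right above 0.2 rad))), for 0.1 s.
At the end, for the whole second after the job is handed in: The blue bin stands at rest on its rollers against the end stop (within about 10 mm), both gates are fully down (levers within 0.04 rad of rest), and the carton still waits behind its gate (within 20 mm down-lane, 30 mm up-lane) (x of blue_bin in the frame of rack between -0.165 and -0.136 m and linear speed of blue_bin below 0.02 m/s and angle between each of blue_bin, carton's own z axis and vertical below 0.22 rad and z of blue_bin in the frame of rack below 0.095 m and value of joint each of rocker_left, rocker_right below 0.04 rad and x of carton in the frame of rack between -0.02 and 0.03 m); the robot touches nothing.
It fails at once if the other lane's paddle is pressed (more than 0.1 rad) ((y of blue_bin in the frame of rack above 0 m and value of joint rocker_right above 0.1 rad) or (y of blue_bin in the frame of rack below 0 m and value of joint rocker_left above 0.1 rad)).
It fails at once if the robot touches the bin or the carton (contact force between any of the fingers, the arm and blue_bin above 0.5 N or contact force between any of the fingers, the arm and carton above 0.5 N).
It fails at once if the bin or the carton is lifted off its rollers (z of any of blue_bin, carton in the frame of rack above 0.125 m).
It fails at once if a bystander is moved by more than 30 mm, lifted or knocked over (distance of any of tape_roll, spray_can, small_box, bearing, mug, screwdriver, jar from where it was at the start of the episode above 0.03 m or angle between any of spray_can, mug, jar's own z axis and vertical above 0.5 rad).
It also fails if it takes over 34 s, if anything falls off the work surface, if the arm or the gripper's body presses on something with over 40 N, if the wrist force passes 120 N, or if a joint passes its speed limit or range.

## Working session

There is one attempt and no reset: what is moved stays moved. The work goes in short steps, Python scripts to look and compute and a tool call to move; the robot and the scene stay as the last step left them, time stands still between calls to the robot, and variables do not carry over. Pictures are saved under pics/ and viewed, and the job is handed in when it is done.

Besides the shell and the picture viewer there is one more tool, called after ">>>" by a JSON object that holds its "api" and its "payload". arm_command: Moves the arm, as the interface text tells. Its arguments: {"type":"object","properties":{"motion":{"type":"array"},"grip_force":{"type":"number"}},"required":["motion"]}

```bash
mkdir -p pics; ls
cat > h.py <<'E'
import numpy as np,cv2
from cell import robot
def cap(n,tag):
    c=robot.read_camera(n); cv2.imwrite(f'pics/{tag}.png',c['image'][:,:,::-1]); np.savez(f'{tag}.npz',**c); return c
def world(c):
    H,W=c['z_map'].shape; f=H/2/np.tan(np.radians(c['fov_y'])/2)
    u,v=np.meshgrid(np.arange(W),np.arange(H)); z=c['z_map']
    P=np.stack([(u-c['cx'])/f*z,(v-c['cy'])/f*z,z,np.ones_like(z)],-1)
    return (P@np.array(c['cam_to_world']).T)[...,:3]
E
python3 - <<'E'
from h import *
np.set_printoptions(precision=4,suppress=True)
for n in('scene','top'):
    c=cap(n,n+'0'); P=world(c); hsv=cv2.cvtColor(c['image'],cv2.COLOR_RGB2HSV)
    h,s,v=[hsv[...,i].astype(int) for i in range(3)]
    print(n,c['fov_y'],c['cx'],c['cy'],c['cam_to_world'])
    for nm,m in dict(red=((h<6)|(h>174))&(s>150)&(v>70),yel=(h>20)&(h<35)&(s>130),blue=(h>100)&(h<125)&(s>120)).items():
        k,l,st,ce=cv2.connectedComponentsWithStats(m.astype(np.uint8))
        for i in range(1,k):
            if st[i,4]>40:
                p=P[(l==i)&(c['z_map']>0)]
                print(nm,st[i],ce[i],np.median(p,0) if len(p) else None)
s=robot.observe();print(s)
E
```

```text
pics
scene 43.78606779064638 261.5933643211535 195.88904788981674 [[ 0.5583  0.6694 -0.4901  1.376 ]
 [ 0.8296 -0.4563  0.3218 -0.5496]
 [-0.0082 -0.5863 -0.8101  1.4741]
 [ 0.      0.      0.      1.    ]]
red [247 160  17  14 135] [254.6815 166.1407] [0.4638 0.0226 0.1654]
red [174 199  18  16 165] [182.2   206.503] [ 0.4728 -0.2732  0.166 ]
yel [433 142  33  24 404] [449.3267 153.1683] [0.8038 0.6461 0.1558]
blue [ 412    0   92   80 4847] [453.7751  36.6911] [0.2706 1.2667 0.0518]
blue [157  21   8  21  95] [160.5684  30.6105] [-1.1049  0.3518 -0.3175]
blue [ 352   29   65   60 1834] [379.7121  59.7983] [-0.1257  1.2676 -0.341 ]
blue [194  43  12  16 129] [200.1008  50.4419] [-1.0584  0.575  -0.5263]
blue [ 434  159   78  106 3286] [477.1908 217.0852] [1.0357 0.544  0.1238]
blue [282 183  13   8  66] [288.1515 187.3939] [0.5638 0.0987 0.0899]
blue [258 213  48  47 710] [282.5479 237.307 ] [ 0.7622 -0.059   0.1446]
top 53.90522133727604 256.1956858687057 192.46666782714297 [[-0.0082 -0.9829  0.1839  0.3653]
 [-0.9998  0.0051 -0.0175  0.0195]
 [ 0.0163 -0.184  -0.9828  1.3536]
 [ 0
[... 358 characters left out ...]
] [ 0.6622 -0.0399  0.1789]
blue [ 42   0  25  13 250] [56.072  5.284] [ 1.7878  1.0953 -0.5395]
blue [  21   39  117   75 3748] [77.238  72.8653] [1.0262 0.64   0.1272]
blue [256 132  32  35 255] [271.5098 143.4941] [ 0.77  -0.057  0.156]
{'time': 0.1, 'qpos': array([ 1.199 ,  0.3426,  1.5249, -0.    ,  1.2754, -0.146 ]), 'qvel': array([ 0.0012, -0.0017, -0.0019, -0.0005, -0.0016,  0.0004]), 'joint_efforts': array([  0.0022, -43.2011, -24.4697,   0.0722,   0.0526,  -0.    ]), 'tool_pos': array([0.1174, 0.5113, 0.2261]), 'tool_rot': array([-3.1403, -0.0002,  2.9158]), 'contact_force': array([0.2578, 0.3014, 0.4498]), 'torque': array([-0.0043, -0.0363,  0.0708]), 'opening': 0.091552156518868}
```

View pics/scene0.png

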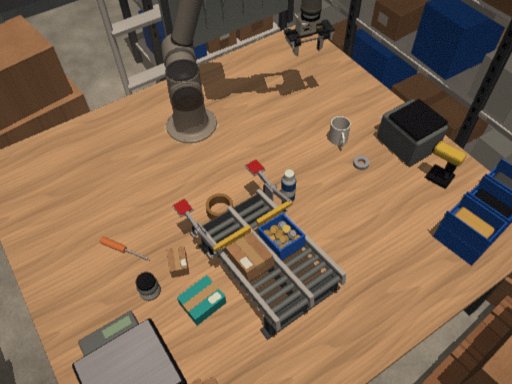

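View pics/top0.png

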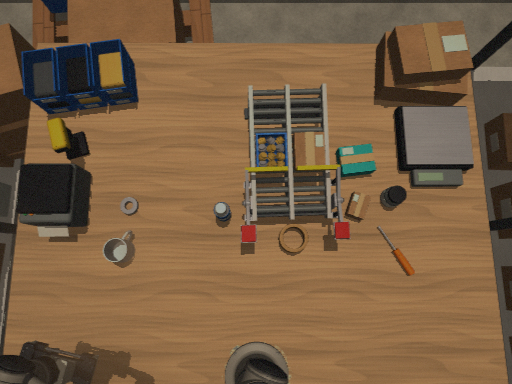

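The bin (scene px 282,237; top px 270,150) is in the left lane. The left paddle is at scene px 255,166 and top px 248,233, and the spray can is just beyond it at scene px 289,185. The turquoise box at top px 356,160 is the look-alike, so I'll leave it alone. Next I'll pin down the paddle and work out the move.

```bash
cat > m.py <<'E'
from h import *
from scipy.spatial.transform import Rotation as Ro
np.set_printoptions(precision=4,suppress=True)
def ray(c,u,v,z):
    H=384;f=H/2/np.tan(np.radians(c['fov_y'])/2);T=np.array(c['cam_to_world'])
    d=T[:3,:3]@[(u-c['cx'])/f,(v-c['cy'])/f,1];return T[:3,3]+d*(z-T[2,3])/d[2]
def paddles(c,z=0.166):
    hsv=cv2.cvtColor(c['image'],cv2.COLOR_RGB2HSV);h,s,v=[hsv[...,i].astype(int) for i in range(3)]
    m=((h<6)|(h>174))&(s>150)&(v>70);k,l,st,ce=cv2.connectedComponentsWithStats(m.astype(np.uint8))
    return [(ray(c,*ce[i],z),np.round(ce[i],1),st[i,4]) for i in range(1,k) if st[i,4]>40]
def rel(p,yaw):
    s=robot.observe();R=Ro.from_euler('xyz',s['tool_rot']);G=Ro.from_euler('xyz',[np.pi,0,yaw])
    print('pos',s['tool_pos'],s['tool_rot'],'turn',(R.inv()*G).as_rotvec()/(np.pi/2),'shift',R.inv().apply(np.array(p)-s['tool_pos'])/.3, 'F',s['contact_force'])
E
python3 - <<'E'
from m import *
a=[]
for n in('scene','top'):
    c=dict(np.load(n+'0.npz'));
    for r in paddles(c): print(n,r)
    # spray can cap: white-ish near
    P=world(c)
    m=(abs(P[...,0]-.54)<.06)&(abs(P[...,1]-.1)<.06)&(P[...,2]>.12)&(P[...,2]<.17)
    print('can',np.median(P[m],0),m.sum())
for p in ([.3,.3,.23],[.46,.024,.23]): rel(p,0.027+np.pi)
E
```

```text
scene (array([0.463 , 0.0224, 0.166 ]), array([254.7, 166.1]), np.int32(135))
scene (array([ 0.4719, -0.2729,  0.166 ]), array([182.2, 206.5]), np.int32(165))
can [0.5494 0.1071 0.1455] 127
top (array([ 0.4663, -0.2702,  0.166 ]), array([341.6, 229.8]), np.int32(232))
top (array([0.4575, 0.0244, 0.166 ]), array([248.2, 233.2]), np.int32(228))
can [0.5386 0.1116 0.1472] 127
pos [0.1174 0.5113 0.2261] [-3.1403 -0.0002  2.9158] turn [-0.0008 -0.0002 -0.1609] shift [-0.7509 -0.5504 -0.0123] F [0.2578 0.3014 0.4498]
pos [0.1174 0.5113 0.2261] [-3.1403 -0.0002  2.9158] turn [-0.0008 -0.0002 -0.1609] shift [-1.4767 -1.3276 -0.0114] F [0.2578 0.3014 0.4498]
```

>>> {"api": "arm_command", "payload": {"motion": [[[0, 0, -0.02, -0.09, -0.08, 0, -1], [0, 0, -0.04, -0.18, -0.16, 0, -1], [0, 0, -0.06, -0.28, -0.25, 0, -1], [0, 0, -0.08, -0.37, -0.33, 0, -1], [0, 0, -0.1, -0.46, -0.41, 0, -1], [0, 0, -0.12, -0.56, -0.5, 0, -1], [0, 0, -0.14, -0.65, -0.58, 0, -1], [0, 0, -0.16, -0.74, -0.66, 0, -1]]]}}

```text
time: 0.9
tool_pos: [0.29, 0.2676, 0.2266]
tool_rot: [-3.142, -0.0, -3.115]
contact_force: [0.4, -0.2, -0.8]
opening: 0.0325
```

```bash
python3 -c "
from m import *
rel([.46,.0235,.23],.027+np.pi);rel([.46,.0235,.175],.027+np.pi)"
```

```text
pos [0.29   0.2676 0.2266] [-3.1415 -0.0002 -3.1147] turn [-0.0001 -0.0001 -0.0001] shift [-0.5446 -0.8286 -0.0114] F [ 0.4062 -0.2367 -0.7721]
pos [0.29   0.2676 0.2266] [-3.1415 -0.0002 -3.1147] turn [-0.0001 -0.0001 -0.0001] shift [-0.5447 -0.8286  0.1719] F [ 0.4062 -0.2367 -0.7721]
```

>>> {"api": "arm_command", "payload": {"motion": [[[0, 0, 0, -0.08, -0.12, 0, -1], [0, 0, 0, -0.16, -0.24, 0, -1], [0, 0, 0, -0.24, -0.36, 0, -1], [0, 0, 0, -0.32, -0.48, 0, -1], [0, 0, 0, -0.4, -0.6, 0, -1], [0, 0, 0, -0.47, -0.71, 0, -1], [0, 0, 0, -0.52, -0.79, 0, -1], [0, 0, 0, -0.545, -0.83, 0, -1]]]}}

```text
time: 1.7
tool_pos: [0.4602, 0.0223, 0.2263]
tool_rot: [-3.141, -0.001, -3.118]
contact_force: [0.2, 0.9, -0.3]
opening: 0.0005
```

```bash
python3 -c "
from m import *
for n in('scene','top'):
  c=cap(n,n+'1')
  cv2.imwrite(f'pics/{n}1c.png',cv2.resize(c['image'][100:280,160:400,::-1],None,fx=3,fy=3))
rel([.46,.0235,.175],.027+np.pi)"
```

```text
pos [0.4597 0.0234 0.2263] [ 3.1414 -0.0008 -3.1182] turn [ 0.0001 -0.0005 -0.0023] shift [-0.0012  0.0004  0.1708] F [0.2451 1.4236 0.1144]
```

View pics/scene1c.png

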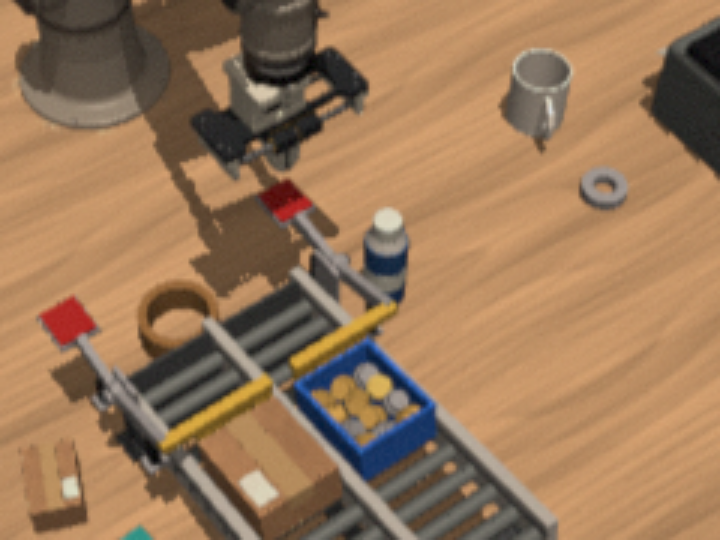

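View pics/top1c.png

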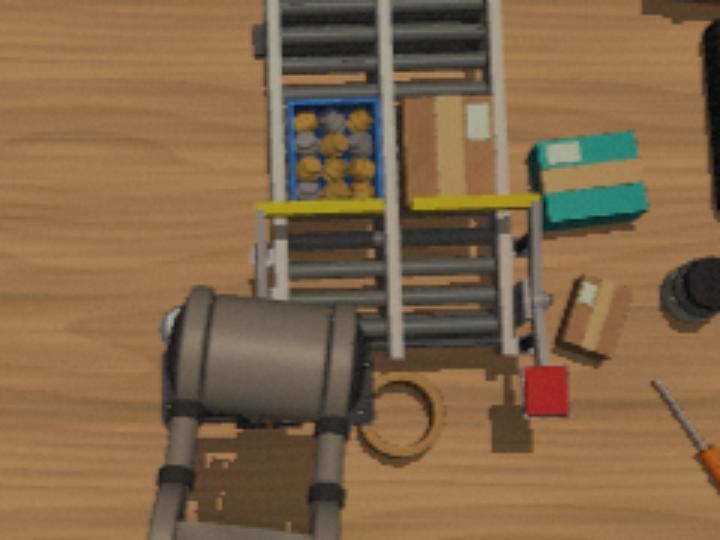

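The scene view shows the shut fingertips at crop px (285,155), directly above the left paddle at (285,200). The top view confirms the blue bin is in the left lane. Now pressing.

>>> {"api": "arm_command", "payload": {"motion": [[[0, 0, 0, 0, 0, 0.07, -1], [0, 0, 0, 0, 0, 0.14, -1], [0, 0, 0, 0, 0, 0.18, -1], [0, 0, 0, 0, 0, 0.21, -1], [0, 0, 0, 0, 0, 0.24, -1], [0, 0, 0, 0, 0, 0.27, -1], [0, 0, 0, 0, 0, 0.3, -1], [0, 0, 0, 0, 0, 0.34, -1]]]}}

```text
time: 2.6
tool_pos: [0.4582, 0.0256, 0.125]
tool_rot: [3.141, -0.001, -3.115]
contact_force: [-1.2, 1.3, 4.3]
opening: 0.0009
```

```bash
python3 -c "
from m import *
for n in('scene',):
  c=cap(n,n+'2')
  cv2.imwrite(f'pics/{n}2c.png',cv2.resize(c['image'][100:280,160:400,::-1],None,fx=3,fy=3))
print(robot.observe())"
```

```text
{'time': 2.65, 'qpos': array([-0.112 ,  0.3439,  1.8459,  0.0005,  0.9543, -1.7097]), 'qvel': array([-0.002 , -0.0085, -0.0168, -0.0014,  0.0453, -0.0004]), 'joint_efforts': array([  0.0415, -42.565 , -22.0366,  -0.0661,   0.274 ,  -0.0141]), 'tool_pos': array([0.4578, 0.0255, 0.1233]), 'tool_rot': array([ 3.1408, -0.0024, -3.115 ]), 'contact_force': array([-0.4166,  0.0585,  0.1242]), 'torque': array([ 0.0333,  0.0648, -0.0147]), 'opening': -1.1828022868022169e-05}
```

View pics/scene2c.png

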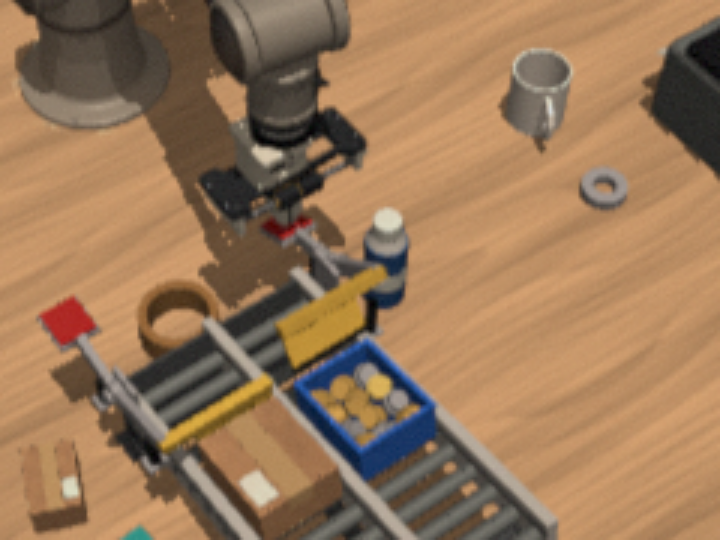

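The left gate is up (crop px 325,315) and the paddle is down under the fingers. Holding while the bin rolls.

>>> {"api": "arm_command", "payload": {"motion": [[[0, 0, 0, 0, 0, 0.01, -1], [0, 0, 0, 0, 0, 0.01, -1], [0, 0, 0, 0, 0, 0.01, -1], [0, 0, 0, 0, 0, 0.01, -1], [0, 0, 0, 0, 0, 0.01, -1], [0, 0, 0, 0, 0, 0.01, -1], [0, 0, 0, 0, 0, 0.01, -1], [0, 0, 0, 0, 0, 0.01, -1]]]}}

```text
time: 3.45
tool_pos: [0.4594, 0.0243, 0.1217]
tool_rot: [3.141, 0.0, -3.116]
contact_force: [-3.2, 3.2, 2.0]
opening: 0.0005
```

>>> {"api": "arm_command", "payload": {"motion": [[[0, 0, 0, 0, 0, 0, -1], [0, 0, 0, 0, 0, 0, -1], [0, 0, 0, 0, 0, 0, -1], [0, 0, 0, 0, 0, 0, -1], [0, 0, 0, 0, 0, 0, -1], [0, 0, 0, 0, 0, 0, -1], [0, 0, 0, 0, 0, 0, -1], [0, 0, 0, 0, 0, 0, -1]]]}}

```text
time: 4.25
tool_pos: [0.4593, 0.0243, 0.1217]
tool_rot: [3.141, -0.0, -3.116]
contact_force: [-3.1, 3.8, 2.5]
opening: 0.0004
```

```bash
python3 -c "
from m import *
for n in('scene','top'):
  c=cap(n,n+'3')
  cv2.imwrite(f'pics/{n}3c.png',cv2.resize(c['image'][100:280,160:400,::-1],None,fx=3,fy=3))
print(robot.observe())"
```

```text
{'time': 4.35, 'qpos': array([-0.1141,  0.3473,  1.8459,  0.0001,  0.9484, -1.7105]), 'qvel': array([-0.0007,  0.0007,  0.001 , -0.001 ,  0.0004, -0.0007]), 'joint_efforts': array([ -1.2326, -37.6388, -20.8131,  -0.5658,  -0.9913,   0.0249]), 'tool_pos': array([0.4594, 0.0243, 0.1217]), 'tool_rot': array([ 3.1415,  0.    , -3.1161]), 'contact_force': array([-3.5203,  2.3063,  2.6003]), 'torque': array([ 0.448 ,  0.5502, -0.0093]), 'opening': 0.0003499835611676622}
```

View pics/scene3c.png

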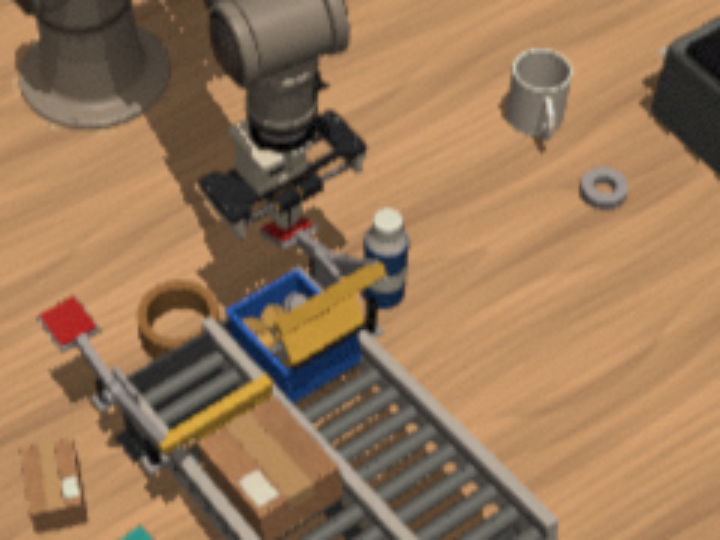

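View pics/top3c.png

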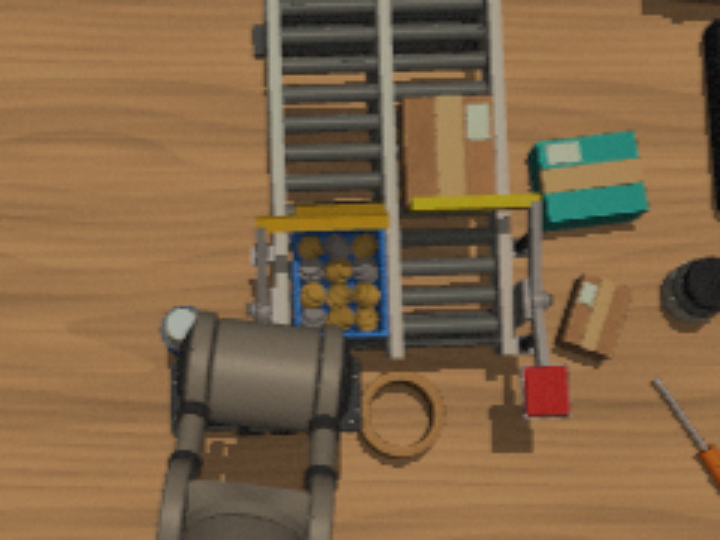

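The bin has rolled to the front under the raised gate (top crop px 338,285), and the carton hasn't moved. Next I'll measure the bin's position and check that it's at rest.

```bash
cat >> m.py <<'E'
def rackxy(p,O=np.array([.739,-.117]),y=.027):
    d=np.asarray(p)[...,:2]-O; return np.stack([d[...,0]*np.cos(y)+d[...,1]*np.sin(y),-d[...,0]*np.sin(y)+d[...,1]*np.cos(y)],-1)
def bin_(c):
    hsv=cv2.cvtColor(c['image'],cv2.COLOR_RGB2HSV);h,s,v=[hsv[...,i].astype(int) for i in range(3)]
    P=world(c);r=rackxy(P);m=(h>100)&(h<125)&(s>120)&(abs(r[...,0])<.25)&(abs(r[...,1])<.12)&(P[...,2]>.09)
    q=r[m];print('bin rack x,y pct2/98',np.percentile(q,[2,98],axis=0).ravel(),'mid',(np.percentile(q,2,axis=0)+np.percentile(q,98,axis=0))/2,m.sum())
E
python3 - <<'E'
from m import *
for t in('scene0','top0','top1','scene3','top3'):
    print(t);bin_(dict(np.load(t+'.npz')))
c=cap('top','top4');bin_(c)
a=np.load('top3.npz')['image'].astype(int);print(abs(a-c['image'])[190:230,250:300].mean())
E
```

```text
scene0
bin rack x,y pct2/98 [-0.0632  0.0126  0.06    0.1118] mid [-0.0016  0.0622] 708
top0
bin rack x,y pct2/98 [-0.0543  0.0148  0.0529  0.1142] mid [-0.0007  0.0645] 281
top1
bin rack x,y pct2/98 [-0.0537  0.0152  0.0524  0.114 ] mid [-0.0006  0.0646] 283
scene3
bin rack x,y pct2/98 [-0.2012  0.0124 -0.0745  0.1114] mid [-0.1378  0.0619] 553
top3
bin rack x,y pct2/98 [-0.2072  0.0148 -0.087   0.1137] mid [-0.1471  0.0642] 206
bin rack x,y pct2/98 [-0.2123  0.015  -0.0906  0.1136] mid [-0.1515  0.0643] 241
7.037833333333333
```

The last two frames differ slightly, so the bin may still be settling. I'll hold a little longer.

>>> {"api": "arm_command", "payload": {"motion": [[[0, 0, 0, 0, 0, 0, -1], [0, 0, 0, 0, 0, 0, -1], [0, 0, 0, 0, 0, 0, -1], [0, 0, 0, 0, 0, 0, -1], [0, 0, 0, 0, 0, 0, -1], [0, 0, 0, 0, 0, 0, -1], [0, 0, 0, 0, 0, 0, -1], [0, 0, 0, 0, 0, 0, -1]]]}}

```text
time: 5.2
tool_pos: [0.4594, 0.0243, 0.1217]
tool_rot: [3.141, 0.0, -3.116]
contact_force: [-4.0, 1.7, 3.0]
opening: 0.0002
```

Run:
```python
from m import *
a=cap('top','top5');bin_(a);s=cap('scene','scene5');bin_(s);b=cap('top','top6');bin_(b)
d=abs(a['image'].astype(int)-b['image']);print(d[190:230,250:300].mean(), np.load('scene3.npz')['image'].astype(int)[100:280,160:400].__sub__(s['image'][100:280,160:400]).__abs__().mean())
rel([.46,.0235,.23],.027+np.pi)
```

```text
bin rack x,y pct2/98 [-0.2132  0.0149 -0.0931  0.1137] mid [-0.1531  0.0643] 243
bin rack x,y pct2/98 [-0.2106  0.0117 -0.0857  0.1119] mid [-0.1482  0.0618] 504
bin rack x,y pct2/98 [-0.2132  0.0147 -0.093   0.1136] mid [-0.1531  0.0642] 248
2.1313333333333335 2.2475154320987656
pos [0.4594 0.0243 0.1217] [ 3.1415  0.     -3.1161] turn [ 0.0001  0.     -0.001 ] shift [-0.0021 -0.0026 -0.3609] F [-3.732   1.2455  2.6685]
```

The bin is now at rest. The scene view puts its shift at −0.147 m, so it is at x ≈ −0.146. Releasing the paddle gently.

>>> {"api": "arm_command", "payload": {"motion": [[[0, 0, 0, 0, 0, -0.03, -1], [0, 0, 0, 0, 0, -0.06, -1], [0, 0, 0, 0, 0, -0.09, -1], [0, 0, 0, 0, 0, -0.12, -1], [0, 0, 0, 0, 0, -0.15, -1], [0, 0, 0, 0, 0, -0.2, -1], [0, 0, 0, 0, 0, -0.28, -1], [0, 0, 0, 0, 0, -0.36, -1]]]}}

```text
time: 6.15
tool_pos: [0.4593, 0.0243, 0.2308]
tool_rot: [3.141, -0.0, -3.116]
contact_force: [0.6, -0.3, -0.4]
opening: 0.0002
```

>>> {"api": "arm_command", "payload": {"motion": [[[0, 0, 0, 0.03, 0.1, -0.05, -1], [0, 0, 0, 0.07, 0.2, -0.05, -1], [0, 0, 0, 0.12, 0.3, -0.05, -1], [0, 0, 0, 0.18, 0.4, -0.05, -1], [0, 0, 0, 0.24, 0.5, -0.05, -1], [0, 0, 0, 0.28, 0.56, -0.05, -1], [0, 0, 0, 0.3, 0.6, -0.05, -1], [0, 0, 0, 0.3, 0.6, -0.05, -1]]]}}

```text
time: 6.95
tool_pos: [0.3642, 0.203, 0.2452]
tool_rot: [3.141, 0.001, -3.114]
contact_force: [1.2, -0.4, 0.6]
opening: 0.0005
```

```bash
python3 -c "
from m import *
for n in('scene','top'):
  c=cap(n,n+'7');bin_(c)
  for r in paddles(c): print(n,r)
  cv2.imwrite(f'pics/{n}7c.png',cv2.resize(c['image'][100:280,160:400,::-1],None,fx=3,fy=3))
print(robot.observe()['contact_force'])"
```

```text
bin rack x,y pct2/98 [-0.2107  0.0118 -0.0886  0.1121] mid [-0.1496  0.062 ] 389
scene (array([0.4624, 0.0229, 0.166 ]), array([254.7, 166. ]), np.int32(139))
scene (array([ 0.4717, -0.273 ,  0.166 ]), array([182.1, 206.5]), np.int32(166))
bin rack x,y pct2/98 [-0.2149  0.0147 -0.0934  0.1136] mid [-0.1542  0.0642] 286
top (array([ 0.4662, -0.2703,  0.166 ]), array([341.7, 229.8]), np.int32(233))
top (array([0.4575, 0.0245, 0.166 ]), array([248.2, 233.3]), np.int32(227))
[ 0.1672 -0.2886  0.4423]
```

View pics/scene7c.png

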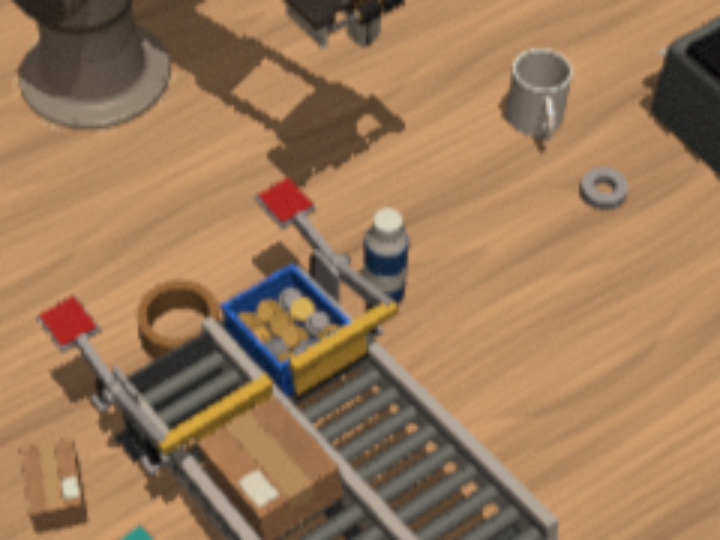

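View pics/top7c.png

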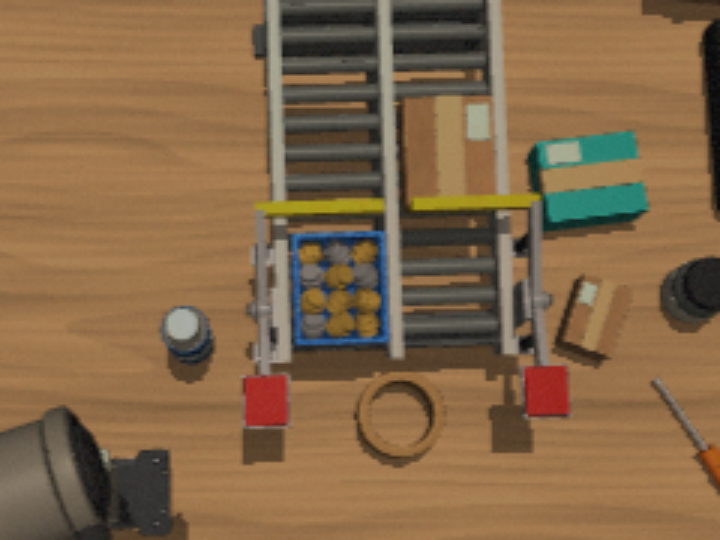

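The gate is shut behind the bin (scene crop px 340,350). Both paddles are back at their starting pixels and the bystanders haven't moved. Handing in.

```bash
python3 -c "
from cell import robot
print(robot.hand_in())"
```

```text
the job is handed in; nothing more can be done
None
```

I pressed the left lane's paddle with the shut fingertips and held it until the blue bin rolled to rest at the end stop. I then let the paddle up so the gate dropped shut behind the bin, moved the arm clear and handed in at about 7 s. No verdict was reported.

- **Bin:** at rest before I let go. From the scene camera its centre moved about 147 mm, to rack x ≈ -0.146 m. Final readings were -0.150 m (scene camera) and -0.154 m (top camera). These come from the visible rim and sides, so they are less exact, but both are within the allowed range.
- **Gates:** both paddles are back within 0.2 px of where they started, and both gates look shut in the pictures.
- **Carton and bystanders:** the carton, tape roll, spray can, small box, mug and bearing look unmoved in the last pictures. I judged this by eye and did not measure it.
- **Robot:** measured force was at noise level (under 1 N) after backing off, so it was touching nothing.

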